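# Crank the beaker shuttle under the red nozzle

### The job

Take the black knob of the crank and wind the shuttle along its rail, keeping the crank seated on its square shaft end, until the beaker stands centred under the nozzle with the red collar (not the blue one). Move the beaker only by cranking, never by hand, keep it upright, and let go of the knob at the end.

Things in the scene. Friction and masses are not known exactly. Their poses are not given: they have to be found in the camera images.
- crank_grip (a point): Centre of the crank's black knob, 135 mm above the desk: an upright round handle, 26 mm wide, 52 mm tall, spinning freely on the crank arm, so a gripper holding it from above can circle without turning. Arm's top 29 mm below this point. The loose crank (0.34 kg) sits 32 mm deep with 1.5 mm play on a square shaft end and comes off if lifted; turning needs 1 to 2 N.
- shaft_axis (a point): On the crank shaft's vertical axis, top of its 16 mm square end, 107 mm above the desk, on the grey gearbox of the fixed rail. The knob circles it at radius 55 mm. x axis: along the rail, away from the crank; z up. One turn clockwise from above moves the shuttle 48 mm to +x, anticlockwise back. It starts at its home end, can travel 172 mm, stays where left.
- beaker: Clear beaker, 70 mm across and 90 mm tall, standing loose on the aluminium shuttle plate between four small black lugs; origin at the centre of its underside, 32 mm above the desk, z up. At the start 110 mm from the shaft axis along the rail.
- red_tip (a point): Lowest point of the steel nozzle with the red collar, 134 mm above the desk, over the rail's middle; fixed stand, post 84 mm left of there. A like stand with a blue collar is over the same rail, nearer to or farther from the crank. Stands are 171 mm tall, 195 to 275 mm from the shaft axis. The beaker passes under both nozzles with 12 mm to spare.

How it is judged:
At the end, for the whole second after the job is handed in: The beaker stands at rest and upright on the shuttle, its centre within 14 mm (seen from above) of the nozzle with the red collar; the crank is still seated on the square shaft end (risen less than 10 mm, tilted less than about 9 degrees) (horizontal distance between beaker and red_tip below 0.014 m and linear speed of beaker below 0.01 m/s and angle between beaker's own z axis and vertical below 0.1 rad and height (world z) of beaker between 0.026 and 0.04 m and z of crank_grip in the frame of shaft_axis below 0.038 m and angle between crank_grip's own z axis and vertical below 0.15 rad); the robot touches nothing.
It fails at once if the crank came off its square shaft end (lifted by 20 mm or more) (z of crank_grip in the frame of shaft_axis above 0.048 m).
It fails at once if the robot pushed or took the beaker by hand (contact force between the arm and beaker above 1 N).
It fails at once if the fingers pushed or took the beaker by hand (contact force between the fingers and beaker above 1 N).
It fails at once if the beaker was tipped (angle between beaker's own z axis and vertical above 0.35 rad).
It also fails if it takes over 67 s, if anything falls off the work surface, if the arm or the gripper's body presses on something with over 40 N, if the wrist force passes 120 N, or if a joint passes its speed limit or range.

### The arm

A 6-joint arm with a two-finger parallel gripper is mounted at the origin on a cart in front of the work surface, level with it; the furniture and walls round the work are solid. World frame = base frame: x ahead of the robot, y to its left, z up, the work surface at z = 0. Lengths are in m, angles in rad, forces in N, time in s.
With the tool pointing down it reaches from about 0.425 to 0.95 m from the base axis. Payload 3.5 kg.
Tool frame: the origin (TCP) lies on the centre line of the jaws, within the pads' length; the fingertips stand 25 mm ahead of it and the grasp point (between the pads) lies 6 mm ahead of it; z points along the fingers, y is the direction in which the jaws open and shut (so a half turn about z gives the same grasp; the last joint's range is limited). The gripper opens to 85 mm and grips with 20 to 120 N. Pads are 22 mm wide; open, the fingers measure 114 mm over their backs; the gripper's body (76 mm by 85 mm) begins 54 mm behind the grasp point. The pads swing forward as they close: fully open they stand 13 mm farther back than shut.
Start: joints at [0.986, 0.286, 1.577, -0, 1.279, -0.15], TCP at [0.284, 0.612, 0.256] pointing down, gripper open.
Joint ranges: [-2.77, 2.77], [-0.9, 2.22], [0.21, 2.48], [-1.53, 4.67], [0.24, 2.81], [-2.84, 2.84]. Speed limits (rad/s): [2.79, 2.79, 3.14, 3.14, 3.14, 3.14].

### API

Orientations are given as [roll, pitch, yaw] about the fixed x, y, z axes, in that order (R = Rz(yaw) Ry(pitch) Rx(roll)).
In Python, from plant import robot, jaws, kinematics, readout, get_image, finish_job gives the robot as it stands. Calls block until the motion is done:
- robot.movep(position, orientation): joint-space move of the TCP to a pose.
- robot.servo_line(position, orientation=None, v=0.15): straight line of the TCP; orientation=None keeps the orientation; v is the mean speed in m/s.
- robot.move_j(angles): joint-space move.
- jaws.set_gripper(opening, force=None): opening from 0.0 (shut) to 1.0 (fully open); force is the grip in N (None keeps the last); returns when the fingers have stopped.
- robot.hold(seconds).
- kinematics.solve_ik(position, orientation): joint angles nearest the present ones, or None.
- readout.sense(): the state.
- get_image(name): name is "scene" or "top" or "wrist"; returns a dict with "frame" (400x640x3 uint8, red, green, blue), "range_z" (400x640 float32, m along the optical axis (not along the pixel's ray), 0 where there is no reading), "K" (3x3 intrinsics, pixels), "R" (3x3) and "t" (3): a world point X has camera coordinates R X + t. Camera axes: x right, y down, z forward; pixel columns grow to the right and rows downward; lengths in m; the calibration is good to about 2 mm. The wrist camera is an equidistant fisheye: a pixel r from the principal point sees the ray r / f radians off the axis. A picture is of the moment at which its call begins.
A pose or a line that the arm cannot do raises robot.PlanningError and nothing moves.
- finish_job(): hands the job in, once; it reports no verdict.
The state is a dict: "t": time; "joint_pos": joint angles; "dq": joint speeds; "joint_torque": joint torques, N m; "tool_pos": TCP position; "tool_rot": TCP orientation; "force": force on the tool from outside, world axes, zero at the start; "moment": the same for the moment, N m; "finger_gap": opening from 0.0 (shut) to 1.0 (fully open).
Only numpy, scipy, OpenCV 4.12 (cv2) and the standard library are available. Lean on these libraries where they do the work, as an engineer would, in place of code of your own. Each camera call takes 0.05 s, during which the arm holds its last target.

## Working session

There is one attempt and no reset: what is moved stays moved. The work goes in short steps, each a Python script; the robot and the scene stay as the last script left them, time stands still between calls to the robot, and variables do not carry over. Pictures are saved under pics/ and viewed, and the job is handed in when it is done.

```bash
ls; mkdir -p pics; python3 - <<'E'
from plant import *
import cv2
for n in ["scene","top"]:
    d=get_image(n); cv2.imwrite(f"pics/{n}0.png",d["frame"][:,:,::-1]); print(n,d["K"].tolist(),d["R"].round(3).tolist(),d["t"].round(3).tolist())
s=readout.sense(); print(s["t"],s["tool_pos"],s["tool_rot"],s["finger_gap"])
E
```

```text
pics
scene [[482.09862902808135, 0.0, 327.1453104356411], [0.0, 482.09862902808135, 199.41086974207863], [0.0, 0.0, 1.0]] [[0.762, -0.648, 0.008], [-0.329, -0.397, -0.857], [0.558, 0.65, -0.516]] [-0.53, 0.292, 0.733]
top [[420.59027593739074, 0.0, 310.30628429960706], [0.0, 420.59027593739074, 205.08764686466654], [0.0, 0.0, 1.0]] [[0.02, -1.0, 0.002], [-0.984, -0.021, -0.177], [0.177, 0.001, -0.984]] [-0.098, 0.634, 0.849]
0.1 [0.28398248 0.61173007 0.2550275 ] [-3.13937369e+00 -3.12077392e-04  2.70678607e+00] 0.9918843625983839
```

View pics/scene0.png

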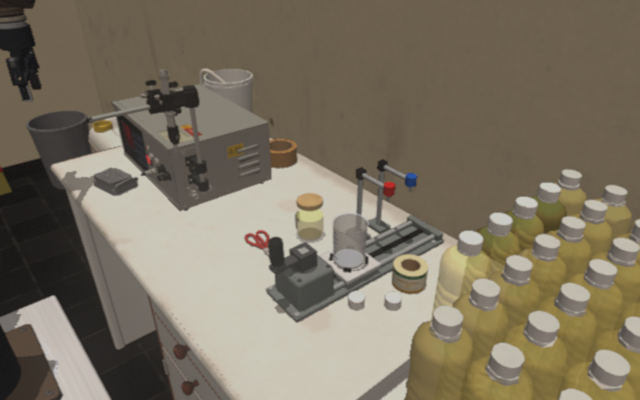

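View pics/top0.png

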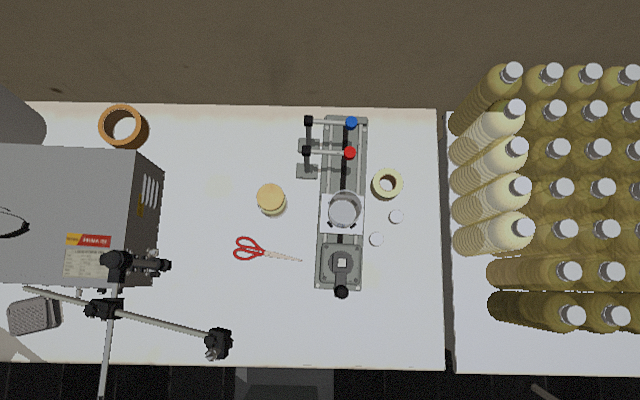

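The rail runs up the top view, which is roughly +x. The knob is at about (341,292), the shaft at (341,262), the beaker at (344,208), the red collar at (349,152) and the blue collar at (351,122). Next I'll measure these.

```bash
cat > h.py <<'E'
from plant import *
import cv2, numpy as np
def ray(d,u,v,z):
    K,R,t=d["K"],d["R"],d["t"]; c=-R.T@t
    r=R.T@np.linalg.inv(K)@np.array([u,v,1.]); return c+r*(z-c[2])/r[2]
def px(d,X):
    q=d["R"]@np.asarray(X)+d["t"]; p=d["K"]@q; return p[:2]/p[2]
def blob(m):
    n,l,s,c=cv2.connectedComponentsWithStats(m.astype(np.uint8)); return sorted([(int(s[i,4]),s[i,:4].tolist(),c[i].round(1).tolist()) for i in range(1,n)],reverse=True)[:4]
def pts(d,m):
    z=d["range_z"];v,u=np.nonzero(m&(z>0)); zz=z[v,u]
    P=(np.linalg.inv(d["K"])@np.vstack([u,v,np.ones(len(u))]))*zz
    return (d["R"].T@(P-d["t"][:,None])).T
E
python3 - <<'E'
from h import *
for n in ["top","scene"]:
    d=get_image(n); f=d["frame"].astype(int); r,g,b=f[...,0],f[...,1],f[...,2]
    roi=np.zeros(r.shape,bool)
    if n=="top": roi[100:310,290:410]=1
    else: roi[140:320,260:450]=1
    for nm,m in [("red",(r>120)&(g<70)&(b<70)),("blue",(b>110)&(r<90)),("blk",(r<45)&(g<45)&(b<45))]:
        m&=roi; B=blob(m); print(n,nm,B)
        if nm!="blk":
            P=pts(d,m); print(" depth pts med",np.median(P,0).round(3),P.min(0).round(3),P.max(0).round(3))
            print("  ray z.157",ray(d,*B[0][2],.157).round(4))
    if n=="top":
        P=d["frame"][100:310,270:420]; cv2.imwrite("pics/topz.png",cv2.resize(P,None,fx=2.8,fy=2.8,interpolation=cv2.INTER_CUBIC)[:,:,::-1])
    else:
        P=d["frame"][150:320,250:450]; cv2.imwrite("pics/scz.png",cv2.resize(P,None,fx=3.5,fy=3.5,interpolation=cv2.INTER_CUBIC)[:,:,::-1])
E
```

```text
top red [(109, [344, 146, 12, 12], [349.4, 151.7])]
 depth pts med [ 0.72  -0.159  0.171] [ 0.71  -0.172  0.012] [ 0.785 -0.147  0.175]
  ray z.157 [ 0.7252 -0.1594  0.157 ]
top blue [(106, [345, 116, 13, 11], [351.0, 121.2]), (1, [342, 226, 1, 1], [342.0, 226.0])]
 depth pts med [ 0.783 -0.161  0.171] [ 0.59  -0.186  0.023] [ 0.852 -0.15   0.174]
  ray z.157 [ 0.7881 -0.1623  0.157 ]
top blk [(138, [340, 156, 6, 34], [342.8, 173.1]), (137, [334, 285, 14, 14], [340.5, 291.2]), (89, [342, 126, 6, 24], [344.4, 137.7]), (87, [302, 145, 9, 12], [305.8, 150.4])]
scene red [(62, [384, 182, 12, 7], [389.2, 184.7]), (42, [260, 239, 9, 9], [264.0, 243.6]), (10, [260, 231, 8, 6], [263.5, 232.8])]
 depth pts med [ 0.711 -0.15   0.17 ] [ 0.529 -0.168  0.002] [0.733 0.076 0.174]
  ray z.157 [ 0.7392 -0.1409  0.157 ]
scene blue [(54, [406, 173, 11, 6], [411.0, 175.5])]
 depth pts med [ 0.781 -0.161  0.172] [ 0.771 -0.171  0.097] [ 0.89  -0.059  0.175]
  ray z.157 [ 0.8032 -0.1429  0.157 ]
scene blk [(177, [372, 229, 51, 27], [398.6, 241.4]), (54, [378, 160, 9, 11], [381.3, 164.9]), (50, [357, 169, 8, 10], [359.6, 173.1]), (10, [345, 269, 5, 2], [347.0, 269.5])]
```

View pics/topz.png

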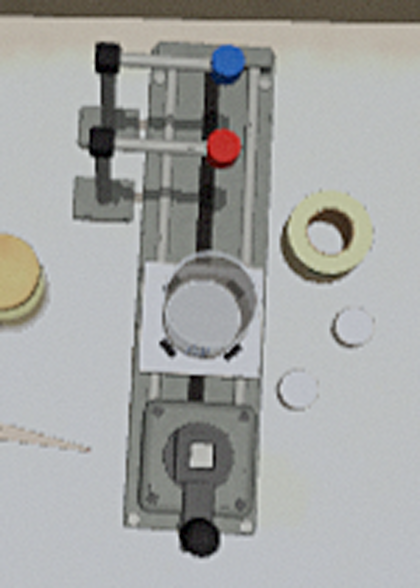

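View pics/scz.png

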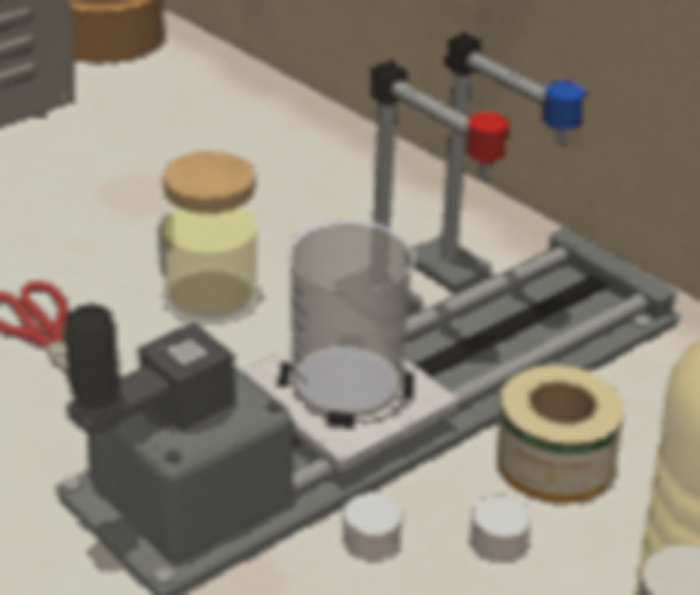

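```bash
python3 - <<'E'
from h import *
d=get_image("top"); f=d["frame"].astype(int); s=get_image("scene")
g=cv2.cvtColor(d["frame"],cv2.COLOR_RGB2GRAY)
print("shaft blob",blob((g>150)&(np.add.outer(abs(np.arange(400)-263),0)<9)&(abs(np.arange(640)-341)<9)[None]))
for z in (.104,.107): print(z,ray(d,341.2,262.9,z).round(4))
S=ray(d,341.2,262.9,.107)
K=ray(d,340.5,291.2,.161); print("knob",K.round(4),np.linalg.norm(K[:2]-S[:2]))
for n,p in (("red",(349.4,151.7)),("blue",(351,121.2))):
  for z in (.157,.172):
    X=ray(d,*p,z); print(n,X.round(4),"dist",np.linalg.norm(X[:2]-S[:2]),"dir",np.degrees(np.arctan2(*(X[:2]-S[:2])[::-1])))
# lugs near: topz pts
for p in ((167,348),(233,352),(205,330)):
  print(ray(d,p[0]/2.8+270,p[1]/2.8+100,.035).round(4))
# scene: knob, shaft
print("scene shaft",ray(s,250+187/3.5,150+350/3.5,.107).round(4),"knobtop",ray(s,250+91/3.5,150+312/3.5,.161).round(4))
print("scene red top",ray(s,250+488/3.5,150+122/3.5,.172).round(4),"tip",ray(s,250+485/3.5,150+177/3.5,.134).round(4))
# plate (white) in top
m=(g>185); m[:, :315]=0; m[:,370:]=0; m[:188]=0;m[236:]=0
print("plate",blob(m))
E
```

```text
Traceback (most recent call last):
ValueError: operands could not be broadcast together with shapes (400,640) (400,)
```

```bash
python3 - <<'E'
from h import *
d=get_image("top"); s=get_image("scene")
g=cv2.cvtColor(d["frame"],cv2.COLOR_RGB2GRAY)
m=(g>150); m[:254]=0;m[272:]=0;m[:,:333]=0;m[:,351:]=0
B=blob(m);print("shaft blob",B)
S=ray(d,*B[0][2],.107);print(S)
K=ray(d,340.5,291.2,.161); print("knob",K.round(4),np.linalg.norm(K[:2]-S[:2]))
for n,p in (("red",(349.4,151.7)),("blue",(351,121.2))):
  for z in (.157,.172):
    X=ray(d,*p,z); print(n,X.round(4),"dist",np.linalg.norm(X[:2]-S[:2]),"dir",np.degrees(np.arctan2(*(X[:2]-S[:2])[::-1])))
print("scene shaft",ray(s,250+187/3.5,150+350/3.5,.107).round(4),"knobtop",ray(s,250+91/3.5,150+312/3.5,.161).round(4))
print("scene red top",ray(s,250+488/3.5,150+122/3.5,.172).round(4),"tip",ray(s,250+485/3.5,150+177/3.5,.134).round(4))
for p in ((167,348),(233,352),(150,262),(142,370),(265,262),(258,375)):
  print(p,ray(d,p[0]/2.8+270,p[1]/2.8+100,.034).round(4))
E
```

```text
shaft blob [(61, [338, 259, 8, 8], [341.7, 262.6])]
[ 0.51209296 -0.14970981  0.107     ]
knob [ 0.4577 -0.1438  0.161 ] 0.05468128897504279
red [ 0.7252 -0.1594  0.157 ] dist 0.2133341012788211 dir -2.6101003193453463
red [ 0.7205 -0.158   0.172 ] dist 0.20854755974020772 dir -2.288430813356261
blue [ 0.7881 -0.1623  0.157 ] dist 0.2762899649555973 dir -2.620314647461805
blue [ 0.7822 -0.1609  0.172 ] dist 0.27030794643183736 dir -2.372169270864522
scene shaft [ 0.5125 -0.1489  0.107 ] knobtop [ 0.4525 -0.1532  0.161 ]
scene red top [ 0.7187 -0.1594  0.172 ] tip [ 0.7221 -0.1577  0.134 ]
(167, 348) [ 0.5979 -0.1282  0.034 ]
(233, 352) [ 0.5958 -0.1798  0.034 ]
(150, 262) [ 0.6662 -0.1139  0.034 ]
(142, 370) [ 0.5802 -0.109   0.034 ]
(265, 262) [ 0.6681 -0.205   0.034 ]
(258, 375) [ 0.5782 -0.1993  0.034 ]
```

```bash
python3 - <<'E'
from h import *
for n in ("top","scene"):
  d=get_image(n); 
  print(n,"tcp px",px(d,[.284,.612,.256]))
  P=pts(d,np.ones((400,640),bool))
  for z0,z1 in ((.1,.2),(.2,.3),(.3,.45),(.45,.9)):
    q=P[(P[:,2]>z0)&(P[:,2]<z1)&(P[:,0]>.0)&(P[:,0]<.8)&(P[:,1]<.75)&(P[:,1]>-.35)]
    H,_,_=np.histogram2d(q[:,0],q[:,1],bins=[np.arange(0,.81,.1),np.arange(-.35,.76,.1)]); print(z0,z1); print(H.astype(int))
for w in (0,np.pi):
  for p in ([.457,-.146,.25],[.567,-.152,.149],[.512,-.09,.149]):
    print(w,kinematics.solve_ik(p,[np.pi,0,w]))
E
```

```text
top tcp px [-146.55440795  397.61522848]
0.1 0.2
[[   0    0    0    0    0    0    0    0    0    0    0]
 [   0    0    0    0    0    0    0    0    0    0    0]
 [   0    0    0    0    0    0    0    0    0    0    0]
 [   0    0    0    0    0    0    0    0    0    0    0]
 [   0  112  189    0    0  281 1283 1314  303    0    0]
 [   0  153  151    0    0  187 3264 2951  952    0    0]
 [   0  127   78    0    0  241 3351 2747 1381    0    0]
 [   0  274  629    0    0   73  469  510  716   65    0]]
0.2 0.3
[[  0   0   0   0   0   0   0   0   0   0   0]
 [  0   0   0   0   0   0   0   0   0   0   0]
 [  0   0   0   0   0   0   0   0   0   0   0]
 [  0   0   0   5   0 236   0   0   0   0   0]
 [  0   0   0   0   0 256 297  48   0   0   0]
 [  0   0   0   0   0  97   0  30  16   0   0]
 [  0   0   0   0   0   0   0   0   0   0   0]
 [  0   0   0   0   0   0   0   0   0   0   0]]
0.3 0.45
[[   0    0    0    0    0    0    0    0    0    0    0]
 [   0    0    0    0    0    0    0    0    0    0    0]
 [   0    0    0    0    0    0    0    0    0    0    0]
 [   0    0    0  
[... 2030 characters left out ...]
 0  0  0  0]
 [ 0  0  0  0  0  0  0  0  0  0  0]
 [ 0  0  0  0  0  0  0  0  0  0  0]
 [ 0  0  0  0  0  0  0  0  0  0  0]]
0 [-5.21124277e-01 -1.50198008e-01  2.04914311e+00 -4.44089210e-16
  1.24264755e+00  1.04967205e+00]
0 [-4.34662005e-01  2.06045862e-01  1.88123698e+00 -4.44089210e-16
  1.05430981e+00  1.13613432e+00]
0 [-3.69337870e-01  6.24814856e-02  2.04234011e+00 -4.44089210e-16
  1.03677106e+00  1.20145846e+00]
3.141592653589793 [-0.52112428 -0.15019801  2.04914311  0.          1.24264755 -2.0919206 ]
3.141592653589793 [-0.43466201  0.20604586  1.88123698  0.          1.05430981 -2.00545833]
3.141592653589793 [-0.36933787  0.06248149  2.04234011  0.          1.03677106 -1.9401342 ]
```

```bash
python3 - <<'E'
from h import *
d=get_image("top"); s=get_image("scene")
for n,dd in (("top",d),("scene",s)):
  P=pts(dd,np.ones((400,640),bool))
  q=P[(P[:,2]>.2)&(P[:,2]<.6)&(P[:,0]>.25)&(P[:,0]<.7)&(P[:,1]<.4)&(P[:,1]>-.1)]
  print(n,q.min(0),q.max(0))
  c=q[(q[:,1]<.1)]; print("clamp",np.percentile(c,[0,2,50,98,100],axis=0).round(3))
  P2=P[(P[:,2]>.3)&(P[:,2]<.8)&(P[:,1]<.8)&(P[:,0]>0)&(P[:,0]<.8)&(P[:,1]>-.4)]
  print("zmax",np.percentile(P2[:,2],[50,99,100]))
cv2.imwrite("pics/a.png",cv2.resize(s["frame"][50:260,20:300],None,fx=2.8,fy=2.8)[:,:,::-1])
z=d["range_z"][310:380,60:250]; 
cv2.imwrite("pics/b.png",cv2.resize(d["frame"][230:400,0:260],None,fx=3,fy=3)[:,:,::-1])
w=get_image("wrist"); cv2.imwrite("pics/w.png",w["frame"][:,:,::-1])
E
```

```text
top [0.30080646 0.0173911  0.20081999] [0.51523951 0.36473606 0.4167741 ]
clamp [[0.37  0.017 0.28 ]
 [0.375 0.019 0.319]
 [0.399 0.033 0.375]
 [0.411 0.096 0.415]
 [0.413 0.1   0.417]]
zmax [0.32834559 0.41396064 0.4167741 ]
scene [0.29596432 0.01726185 0.20086388] [0.51599586 0.3631503  0.41510285]
clamp [[0.37  0.017 0.274]
 [0.373 0.02  0.284]
 [0.383 0.028 0.364]
 [0.405 0.04  0.412]
 [0.408 0.047 0.415]]
zmax [0.36574346 0.46374043 0.47148913]
```

View pics/a.png

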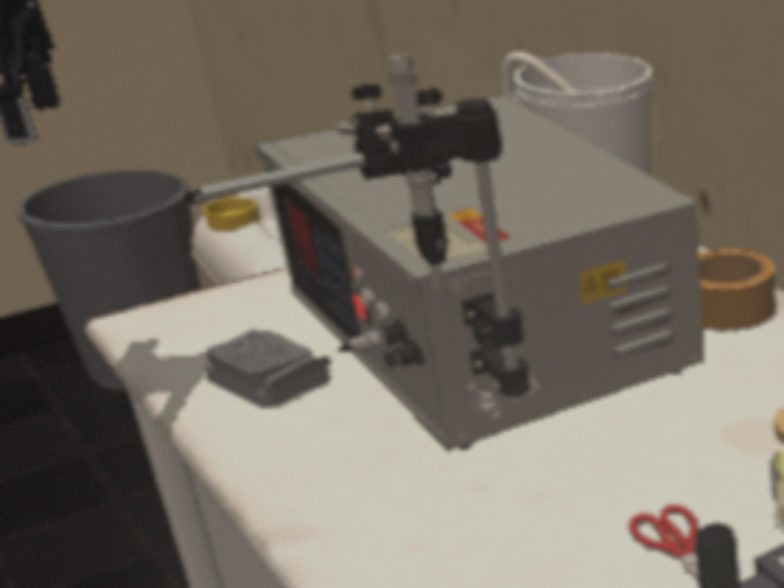

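View pics/w.png

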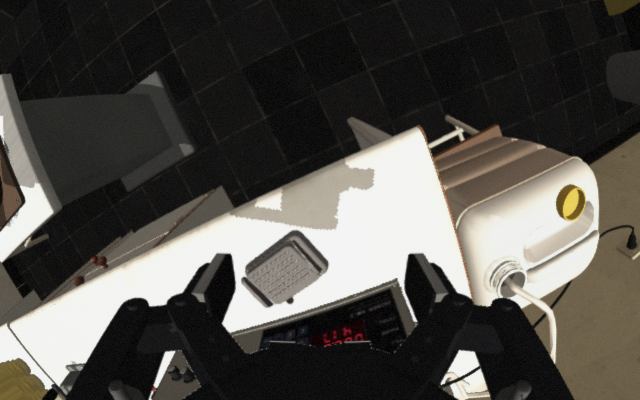

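```bash
python3 - <<'E'
from h import *
K0=[.4567,-.1445]
o=[np.pi,0,np.pi]
print(kinematics.solve_ik([.3,.6,.56],readout.sense()["tool_rot"]))
robot.servo_line([.3,.6,.56],v=.25)
j=kinematics.solve_ik(K0+[.56],o);j0=kinematics.solve_ik(K0+[.56],[np.pi,0,0]);print(j,j0)
robot.movep(K0+[.56],o if abs(j[5])<2.4 else [np.pi,0,0])
s=readout.sense();print(s["t"],s["tool_pos"],s["tool_rot"],s["joint_pos"],s["force"])
for n in ("scene","wrist"):
  cv2.imwrite(f"pics/{n}1.png",get_image(n)["frame"][:,:,::-1])
E
```

```text
[ 9.56165739e-01  2.31196723e-01  1.10545760e+00 -8.72513390e-06
  1.80484568e+00 -1.79785958e-01]
[-0.51866449 -0.21321521  1.55299412  0.          1.80181375 -2.08946081] [-5.18664486e-01 -2.13215211e-01  1.55299412e+00 -4.44089210e-16
  1.80181375e+00  1.05213184e+00]
4.7 [ 0.45691686 -0.14407582  0.56002287] [ 3.14149391e+00  8.57556684e-05 -3.14074042e+00] [-5.17709692e-01 -2.13052577e-01  1.55281791e+00  1.31769134e-04
  1.80180178e+00 -2.08932808e+00] [ 0.00546463 -0.28343043  0.21866053]
```

View pics/scene1.png

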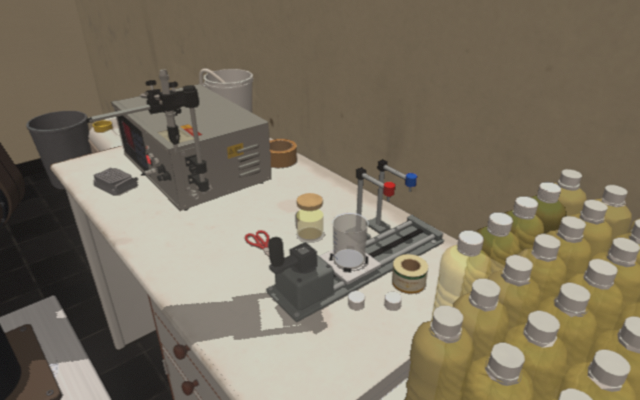

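View pics/wrist1.png

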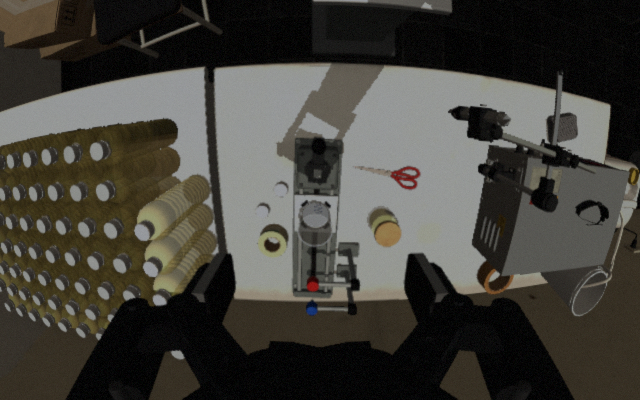

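Seen from the wrist, the knob at (319,143) lies on the jaw midline. I'll go down to just above it and check again.

```bash
cat >> h.py <<'E'
def fray(w,u,v,z):
    K=w["K"]; a=np.array([(u-K[0,2])/K[0,0],(v-K[1,2])/K[1,1]]); r=np.linalg.norm(a)
    q=np.array([*(a/r*np.sin(r)),np.cos(r)]); q=w["R"].T@q; c=-w["R"].T@w["t"]; return c+q*(z-c[2])/q[2]
E
python3 - <<'E'
from h import *
w=get_image("wrist"); print(fray(w,319,143,.16),fray(w,318.5,172.5,.107),fray(w,312.5,285,.172))
robot.servo_line([.4567,-.1445,.24],v=.2)
s=readout.sense();print(s["t"],s["tool_pos"],s["force"])
w=get_image("wrist");cv2.imwrite("pics/w2.png",w["frame"][:,:,::-1])
m=w["frame"].max(2)<40; m[260:]=0
print(blob(m))
E
```

```text
[ 0.44725717 -0.14526919  0.16      ] [ 0.51065341 -0.14625395  0.107     ] [ 0.71795653 -0.15806428  0.172     ]
6.6 [ 0.4572708  -0.14481877  0.2412219 ] [-0.1342661  -0.15893617  0.03961959]
[(32552, [0, 0, 640, 260], [314.8, 35.5]), (5939, [275, 169, 88, 91], [317.2, 207.9]), (4884, [563, 179, 77, 81], [606.4, 223.5]), (1209, [26, 137, 63, 47], [58.9, 152.9])]
```

View pics/w2.png

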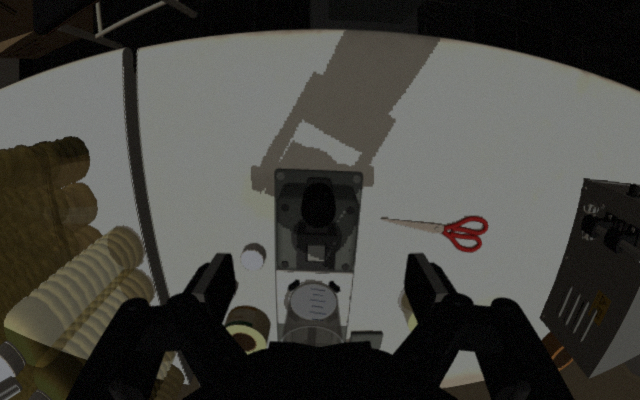

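```bash
python3 - <<'E'
from h import *
w=get_image("wrist"); print("cam",-w["R"].T@w["t"],w["R"][2])
f=w["frame"]; c=cv2.convertScaleAbs(f[160:280,260:380],alpha=2.5,beta=10); cv2.imwrite("pics/w3.png",cv2.resize(c,None,fx=5,fy=5)[:,:,::-1])
for u,v in ((319,180),(319,195),(319,225)): print(fray(w,u,v,.161).round(4),fray(w,u,v,.107).round(4))
print(fray(w,316,252,.107))
E
```

```text
cam [ 0.37750617 -0.14564574  0.35881437] [ 3.09550009e-01 -2.77776453e-04 -9.50883124e-01]
[ 0.4292 -0.146   0.161 ] [ 0.4433 -0.1461  0.107 ]
[ 0.4396 -0.146   0.161 ] [ 0.4565 -0.1461  0.107 ]
[ 0.4613 -0.1461  0.161 ] [ 0.4842 -0.1462  0.107 ]
[ 0.51119667 -0.14896381  0.107     ]
```

View pics/w3.png

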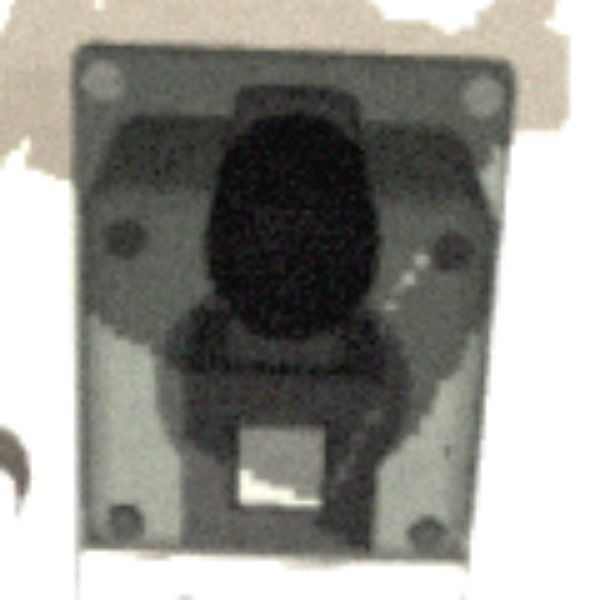

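Four readings of the knob agree with a radius of about 55 mm from the shaft at (0.512,-0.149). They give a knob position of about (0.457,-0.146). Descending to grip it.

```bash
python3 - <<'E'
from h import *
robot.servo_line([.457,-.146,.149],v=.12)
s=readout.sense();print(s["t"],s["tool_pos"],s["force"])
jaws.set_gripper(0.0,force=30)
s=readout.sense();print(s["t"],s["tool_pos"],s["force"],s["moment"],s["finger_gap"])
w=get_image("wrist");cv2.imwrite("pics/w4.png",cv2.convertScaleAbs(w["frame"],alpha=2)[:,:,::-1])
w=get_image("scene");cv2.imwrite("pics/s4.png",w["frame"][:,:,::-1])
E
```

```text
7.6083 [ 0.4575386  -0.14630838  0.14978108] [-0.23287002 -0.57792381 -0.09270822]
8.1833 [ 0.45707483 -0.14606343  0.14936846] [-1.62208628  0.33886095  2.54902158] [ 0.10497322  0.10981281 -0.03958134] 0.2900651386342169
```

View pics/w4.png

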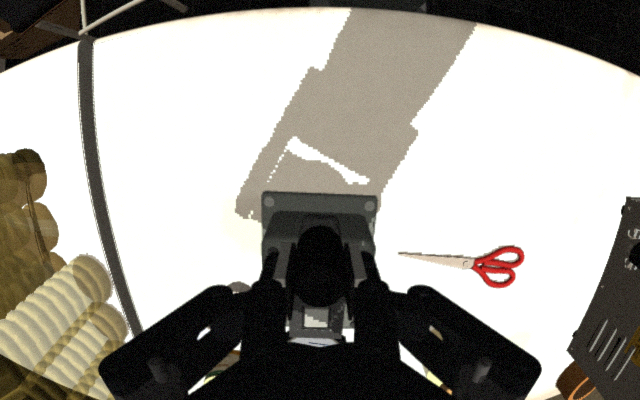

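View pics/s4.png

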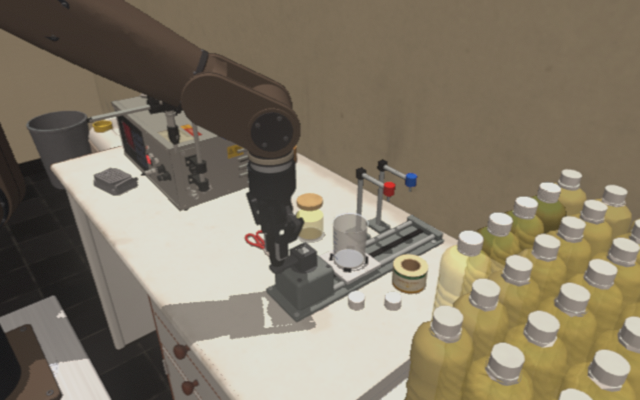

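```bash
python3 - <<'E'
from h import *
for n in ("top","scene"):
  P=pts(get_image(n),np.ones((400,640),bool))
  q=P[(P[:,2]>.25)&(P[:,2]<.9)&(P[:,1]<.15)&(P[:,1]>-.35)&(P[:,0]>.15)&(P[:,0]<.6)]
  print(n)
  for x0 in np.arange(.15,.6,.05):
    c=q[(q[:,0]>=x0)&(q[:,0]<x0+.05)]
    if len(c)>5: print(round(x0,2),len(c),"y",c[:,1].min().round(3),np.percentile(c[:,1],[50]).round(3),c[:,1].max().round(3),"z",c[:,2].min().round(3),c[:,2].max().round(3))
    c=c[(c[:,1]<.017)]
    if len(c)>5: print("    arm ymax",c[:,1].max().round(3),"zmin",c[:,2].min().round(3), "at z<.43 ymax",c[c[:,2]<.43][:,1].max() if (c[:,2]<.43).any() else None)
print(readout.sense()["t"])
E
```

```text
top
0.3 42 y -0.149 [-0.14] -0.131 z 0.444 0.46
    arm ymax -0.131 zmin 0.444 at z<.43 ymax None
0.35 5938 y -0.177 [-0.096] 0.074 z 0.278 0.5
    arm ymax -0.032 zmin 0.358 at z<.43 ymax -0.043653533818561
0.4 4661 y -0.208 [-0.113] 0.15 z 0.331 0.463
    arm ymax -0.052 zmin 0.354 at z<.43 ymax -0.053519353755438155
0.45 2894 y -0.212 [-0.136] -0.08 z 0.354 0.44
    arm ymax -0.08 zmin 0.354 at z<.43 ymax -0.08029125907546356
0.5 178 y -0.142 [-0.12] -0.106 z 0.36 0.409
    arm ymax -0.106 zmin 0.36 at z<.43 ymax -0.1062599138327747
scene
0.15 1025 y -0.062 [-0.053] 0.15 z 0.25 0.546
    arm ymax -0.038 zmin 0.497 at z<.43 ymax None
0.2 3235 y -0.09 [-0.074] -0.049 z 0.463 0.545
    arm ymax -0.049 zmin 0.463 at z<.43 ymax None
0.25 4096 y -0.113 [-0.096] -0.06 z 0.429 0.543
    arm ymax -0.06 zmin 0.429 at z<.43 ymax -0.09567294125520097
0.3 4279 y -0.151 [-0.117] -0.028 z 0.386 0.536
    arm ymax -0.028 zmin 0.386 at z<.43 ymax -0.09362274217543912
0.35 4423 y -0.181 [-0.155] 0.045 z 0.273 0.505
    arm ymax -0.056 zmin 0.35 at z<.43 ymax -0.14472547409595682
0.4 4553 y -0.21 [-0.181] -0.064 z 0.25 0.461
    arm ymax -0.064 zmin 0.25 at z<.43 ymax -0.08211948331061601
0.45 1799 y -0.213 [-0.175] -0.081 z 0.25 0.437
    arm ymax -0.081 zmin 0.25 at z<.43 ymax -0.09101788428507691
0.5 62 y -0.136 [-0.126] -0.11 z 0.371 0.407
    arm ymax -0.11 zmin 0.371 at z<.43 ymax -0.11010832555479698
8.3833
```

The forearm will swing towards the overhanging clamp at x≈0.39, y≥0.017, z 0.27–0.42 when the knob is on its left side. I'll compute the clearance before turning anything.

```bash
cat > clr.py <<'E'
from h import *
from scipy.spatial import cKDTree
def fit():
    A=[];b=[];A2=[];b2=[];off=[]
    for x in np.linspace(.42,.6,5):
        for y in (-.2,-.1,.0):
            for z in (.15,.25,.35):
                for p in (0,.2):
                    q=kinematics.solve_ik([x,y,z],[np.pi,0,np.pi])
                    if q is None or abs(q[3])>.01: continue
                    r=np.hypot(x,y); o=r*np.sin(np.arctan2(y,x)-q[0]); off.append(o); rho=np.sqrt(r*r-o*o)
                    s1,s2=q[1],q[1]+q[2]
                    A.append([1,np.sin(s1),np.cos(s1),np.sin(s2),np.cos(s2)]);b.append(rho)
                    A2.append([1,np.cos(s1),-np.sin(s1),np.cos(s2),-np.sin(s2)]);b2.append(z)
    A=np.array(A);A2=np.array(A2)
    # joint: shared L params, separate constants (rho0, z0)
    n=len(b); M=np.zeros((2*n,6)); M[:n,0]=1; M[n:,1]=1; M[:n,2:]=A[:,1:]; M[n:,2:]=A2[:,1:]
    c,res,_,_=np.linalg.lstsq(M,np.r_[b,b2],rcond=None)
    return c,np.abs(M@c-np.r_[b,b2]).max(),np.mean(off),np.std(off)
def link3(c,off,q):
    # frame: origin at wrist point in world, R: cols (radial-forearm,lateral,normal)
    s2=q[1]+q[2]; s1=q[1]
    # wrist relative to (rho0,z0)
    rho=c[2]*np.sin(s1)+c[3]*np.cos(s1); z=c[2]*np.cos(s1)-c[3]*np.sin(s1)   # elbow, up to consts
    er=np.array([np.cos(q[0]),np.sin(q[0]),0]); el=np.array([-np.sin(q[0]),np.cos(q[0]),0]); ez=np.array([0,0,1.])
    u=np.sin(s2)*er+np.cos(s2)*ez; n=np.cos(s2)*er-np.sin(s2)*ez
    return rho*er+z*ez, np.stack([u,el,n],1)
E
python3 - <<'E'
from clr import *
c,e,off,so=fit(); print(c.round(4),e,off,so)
s=readout.sense();q=s["joint_pos"]
np.save("armfit.npy",np.r_[c,off])
E
```

```text
[-0.      0.016   0.443   0.      0.5725  0.0206] 7.494005416219807e-16 0.10090000000000011 9.51413198280327e-17
```

```bash
cat >> clr.py <<'E'
def clouds():
    f=np.load("armfit.npy"); c,off=f[:6],f[6]; q=np.array(readout.sense()["joint_pos"])
    P=np.vstack([pts(get_image(n),np.ones((400,640),bool)) for n in ("top","scene")])
    P=P[(P[:,2]>.2)&(P[:,2]<.9)&(P[:,0]>.1)&(P[:,0]<.7)&(P[:,1]>-.35)&(P[:,1]<.4)]
    o,R=link3(c,off,q); L=(P-o)@R   # link3 coords
    return c,off,q,P,L
E
python3 - <<'E'
from clr import *
c,off,q,P,L=clouds()
arm=(P[:,1]<.010)&(P[:,2]>.34)
# clamp cloud
cl=P[(P[:,1]>.012)&(P[:,1]<.2)&(P[:,0]>.3)&(P[:,0]<.52)&(P[:,2]>.25)]
A=L[arm]
for u0 in np.arange(0.1,.75,.05):
    m=(A[:,0]>=u0)&(A[:,0]<u0+.05)
    if m.sum()>10: print(round(u0,2),m.sum(),"lat",np.percentile(A[m,1],[1,99]).round(3),"n",np.percentile(A[m,2],[1,99]).round(3))
np.savez("cl.npz",A=A,cl=cl)
S=np.array([.512,-.149])
# symmetrise about lateral centre per forearm: mirrored in n about 0?
T=cKDTree(cl)
for name,wx,tilt in (("down",0,0),):
  for a in range(180,-181,-30):
    p=[S[0]+.055*np.cos(np.radians(a)),S[1]+.055*np.sin(np.radians(a)),.149]
    qq=kinematics.solve_ik(p,[np.pi,0,np.pi]); o,R=link3(c,off,qq); W=A@R.T+o
    d,i=T.query(W); k=d.argmin(); print(a,np.round(d.min(),4),W[k].round(3),cl[i[k]].round(3))
E
```

```text
0.1 1157 lat [0.045 0.055] n [-0.204 -0.156]
0.15 2880 lat [0.046 0.057] n [-0.229 -0.155]
0.2 3689 lat [0.048 0.119] n [-0.234 -0.154]
0.25 4299 lat [0.051 0.146] n [-0.232 -0.154]
0.3 6675 lat [0.045 0.153] n [-0.23  -0.154]
0.35 5203 lat [0.044 0.154] n [-0.226 -0.151]
0.4 6773 lat [0.042 0.155] n [-0.227 -0.15 ]
0.45 2443 lat [0.042 0.155] n [-0.226 -0.156]
180 0.0742 [ 0.387 -0.046  0.423] [0.383 0.026 0.408]
150 0.0518 [ 0.389 -0.023  0.423] [0.382 0.027 0.413]
120 0.0401 [ 0.415 -0.012  0.396] [0.406 0.022 0.378]
90 0.0472 [ 0.432 -0.004  0.408] [0.406 0.023 0.38 ]
60 0.0676 [ 0.427 -0.009  0.454] [0.388 0.032 0.416]
30 0.0867 [ 0.437 -0.02   0.466] [0.388 0.032 0.416]
0 0.106 [ 0.447 -0.042  0.465] [0.387 0.03  0.415]
-30 0.1206 [ 0.444 -0.064  0.465] [0.386 0.028 0.414]
-60 0.1278 [ 0.431 -0.08   0.466] [0.386 0.028 0.414]
-90 0.1265 [ 0.41  -0.084  0.467] [0.386 0.028 0.414]
-120 0.1169 [ 0.386 -0.076  0.468] [0.382 0.027 0.413]
-150 0.0997 [ 0.399 -0.071  0.423] [0.383 0.026 0.408]
-180 0.0742 [ 0.387 -0.046  0.423] [0.383 0.026 0.408]
```

```bash
python3 - <<'E'
from clr import *
f=np.load("armfit.npy"); c,off=f[:6],f[6]; D=np.load("cl.npz"); A=D["A"];cl=D["cl"]
B=A.copy();B[:,1]=.199-B[:,1];A=np.vstack([A,B]); T=cKDTree(cl); S=np.array([.512,-.149])
for a in range(180,0,-15):
    p=[S[0]+.055*np.cos(np.radians(a)),S[1]+.055*np.sin(np.radians(a)),.149]
    qq=kinematics.solve_ik(p,[np.pi,0,np.pi]); o,R=link3(c,off,qq); W=A@R.T+o
    d,i=T.query(W); k=d.argmin(); Lc=(cl-o)@R; m=(Lc[:,0]>.1)&(Lc[:,0]<.6)&(Lc[:,2]<-.13)
    print(a,np.round(d.min(),4),W[k].round(3),cl[i[k]].round(3),"lat clearance",(Lc[m,1].min()-.155) if m.any() else None, "clamp n range",Lc[:,2].min().round(3))
E
```

```text
180 0.0733 [ 0.389 -0.046  0.418] [0.383 0.026 0.408] lat clearance 0.059173047426111375 clamp n range -0.146
165 0.0611 [ 0.388 -0.034  0.418] [0.383 0.026 0.408] lat clearance 0.0500716839147832 clamp n range -0.15
150 0.0506 [ 0.388 -0.024  0.411] [0.383 0.026 0.408] lat clearance 0.040113449629470666 clamp n range -0.153
135 0.0428 [ 0.394 -0.015  0.411] [0.384 0.026 0.407] lat clearance 0.030221410584605785 clamp n range -0.153
120 0.0382 [ 0.414 -0.012  0.393] [0.406 0.022 0.378] lat clearance 0.021324953159893745 clamp n range -0.15
105 0.0356 [0.371 0.001 0.434] [0.382 0.027 0.413] lat clearance 0.014200920065164963 clamp n range -0.146
90 0.0331 [0.38  0.    0.432] [0.382 0.027 0.413] lat clearance 0.009937931046473614 clamp n range -0.141
75 0.0349 [0.381 0.001 0.436] [0.382 0.027 0.413] lat clearance 0.008670796844497897 clamp n range -0.135
60 0.0382 [0.39  0.001 0.44 ] [0.386 0.028 0.414] lat clearance None clamp n range -0.128
45 0.0439 [ 0.389 -0.003  0.445] [0.386 0.028 0.414] lat clearance None clamp n range -0.122
30 0.0503 [ 0.39  -0.005  0.452] [0.386 0.028 0.414] lat clearance None clamp n range -0.117
15 0.0574 [ 0.392 -0.014  0.452] [0.386 0.028 0.414] lat clearance None clamp n range -0.112
```

The minimum clearance is about 33 mm, so it can go as is. I'll turn the first quarter and watch the forces.

```bash
cat >> h.py <<'E'
import json
S=np.array([.512,-.149])
def arc(a0,a1,step=15,v=.08,S=S,z=.149,r=.055,fmax=25):
    n=max(1,int(np.ceil(abs(a1-a0)/step)))
    for a in np.linspace(a0,a1,n+1)[1:]:
        t=np.radians(a); robot.servo_line([S[0]+r*np.cos(t),S[1]+r*np.sin(t),z],v=v)
        s=readout.sense(); F=s["force"]; er=np.array([np.cos(t),np.sin(t),0]); et=np.array([np.sin(t),-np.cos(t),0])
        print(round(a,1),round(s["t"],2),"Frad %.1f Ftan %.1f Fz %.1f"%(F@er,F@et,F[2]),(s["tool_pos"]*1e3).round(1),round(s["finger_gap"],3))
        if np.linalg.norm(F)>fmax: print("STOP"); return a
    return a1
E
python3 - <<'E'
from h import *
arc(177,90,step=14.5)
E
```

```text
162.5 8.81 Frad 1.4 Ftan -1.2 Fz 5.7 [ 459.8 -132.2  149.3] 0.287
148.0 9.13 Frad 1.9 Ftan -1.1 Fz 5.4 [ 465.6 -119.6  149.4] 0.296
133.5 9.46 Frad 1.8 Ftan -0.8 Fz 6.5 [ 474.5 -108.8  149.6] 0.294
119.0 9.78 Frad 2.5 Ftan -1.0 Fz 6.6 [ 485.9 -100.4  149.7] 0.292
104.5 10.11 Frad 2.7 Ftan -0.3 Fz 8.0 [499.1 -95.2 149.9] 0.292
90.0 10.43 Frad 1.6 Ftan 0.1 Fz 7.5 [513.2 -93.4 150.1] 0.286
```

```bash
python3 - <<'E'
from h import *
arc(90,-183,step=15.2)
w=get_image("top");cv2.imwrite("pics/t5.png",w["frame"][:,:,::-1])
w=get_image("scene");cv2.imwrite("pics/s5.png",w["frame"][:,:,::-1])
E
```

```text
74.8 10.77 Frad 2.9 Ftan -0.7 Fz 6.8 [527.8 -95.4 150.2] 0.29
59.7 11.1 Frad 2.8 Ftan -0.8 Fz 7.3 [ 541.4 -101.1  150.2] 0.29
44.5 11.43 Frad 1.2 Ftan 0.3 Fz 5.6 [ 553.  -110.3  150.3] 0.291
29.3 11.77 Frad 1.0 Ftan 0.9 Fz 6.1 [ 561.7 -122.1  150.3] 0.291
14.2 12.1 Frad 1.7 Ftan 0.5 Fz 6.6 [ 567.  -135.8  150.3] 0.292
-1.0 12.43 Frad 0.7 Ftan 0.2 Fz 5.3 [ 568.5 -150.3  150.3] 0.292
-16.2 12.77 Frad 1.0 Ftan 0.0 Fz 6.6 [ 566.1 -164.7  150.3] 0.291
-31.3 13.1 Frad -0.5 Ftan -0.5 Fz 6.4 [ 560.2 -177.9  150.3] 0.291
-46.5 13.43 Frad 0.2 Ftan -0.9 Fz 6.1 [ 551.  -188.9  150.3] 0.294
-61.7 13.77 Frad -0.8 Ftan -2.4 Fz 6.1 [ 539.2 -197.4  150.3] 0.295
-76.8 14.1 Frad -1.0 Ftan -2.8 Fz 7.7 [ 525.6 -202.5  150.2] 0.292
-92.0 14.43 Frad -1.6 Ftan -2.5 Fz 7.6 [ 511.1 -203.9  150.2] 0.288
-107.2 14.77 Frad -1.3 Ftan -2.7 Fz 6.1 [ 496.8 -201.6  150.1] 0.284
-122.3 15.1 Frad -2.2 Ftan -2.3 Fz 6.1 [ 483.5 -195.7  150. ] 0.293
-137.5 15.43 Frad -1.8 Ftan -3.0 Fz 6.2 [ 472.2 -186.6  149.8] 0.293
-152.7 15.77 Frad -1.6 Ftan -3.0 Fz 5.6 [ 463.6 -174.7  149.6] 0.291
-167.8 16.1 Frad -2.0 Ftan -1.9 Fz 5.7 [ 458.4 -160.9  149.3] 0.289
-183.0 16.43 Frad -1.8 Ftan -0.7 Fz 6.2 [ 457.1 -146.2  149.1] 0.29
```

View pics/t5.png

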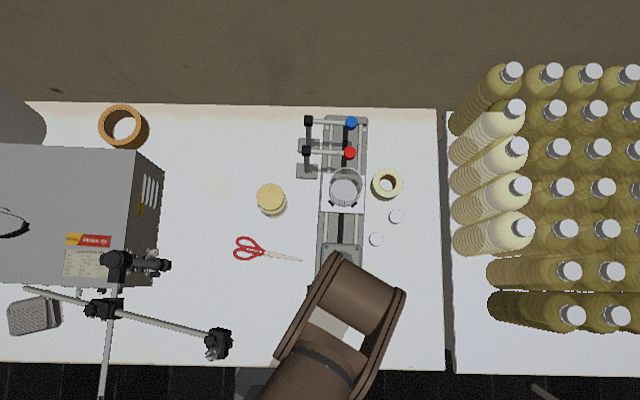

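View pics/s5.png

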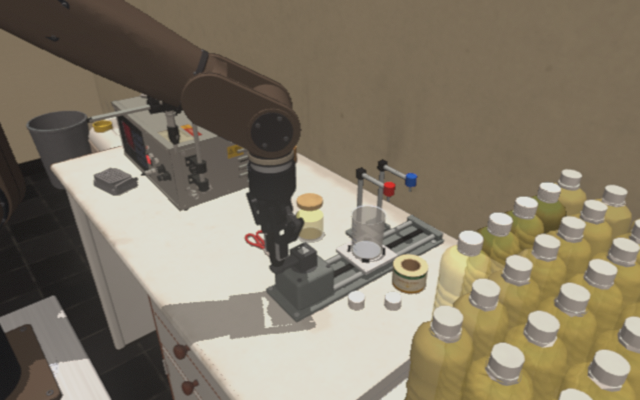

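One turn moved the beaker about 48 mm, with forces of a few newtons. About 1.05 turns remain.

```bash
python3 - <<'E'
from h import *
arc(-183,-562,step=15.2)
w=get_image("top");cv2.imwrite("pics/t6.png",cv2.resize(w["frame"][100:310,270:420],None,fx=2.8,fy=2.8,interpolation=cv2.INTER_CUBIC)[:,:,::-1])
w=get_image("scene");cv2.imwrite("pics/s6.png",cv2.resize(w["frame"][150:320,250:450],None,fx=3.5,fy=3.5,interpolation=cv2.INTER_CUBIC)[:,:,::-1])
E
```

```text
-198.2 16.87 Frad -2.9 Ftan -1.9 Fz 6.3 [ 459.5 -132.   149.1] 0.294
-213.3 17.2 Frad -0.6 Ftan -1.7 Fz 6.4 [ 465.6 -119.   149.2] 0.293
-228.5 17.53 Frad 0.0 Ftan -1.6 Fz 8.1 [ 474.9 -107.9  149.3] 0.291
-243.6 17.87 Frad 0.6 Ftan -0.9 Fz 11.0 [487.  -99.6 149.5] 0.286
-258.8 18.2 Frad 2.3 Ftan -1.0 Fz 11.1 [500.8 -94.6 149.6] 0.289
-274.0 18.53 Frad 3.1 Ftan -1.0 Fz 11.5 [515.5 -93.3 149.8] 0.292
-289.1 18.87 Frad 4.2 Ftan -0.9 Fz 11.2 [530.1 -95.9 149.9] 0.289
-304.3 19.2 Frad 4.9 Ftan -0.6 Fz 10.6 [ 543.5 -102.4  150.1] 0.287
-319.4 19.53 Frad 4.8 Ftan -0.2 Fz 8.7 [ 554.7 -112.2  150.2] 0.291
-334.6 19.87 Frad 5.3 Ftan -0.1 Fz 8.7 [ 562.9 -124.8  150.3] 0.291
-349.8 20.2 Frad 4.4 Ftan 0.3 Fz 8.3 [ 567.5 -139.2  150.3] 0.288
-364.9 20.53 Frad 4.7 Ftan 0.1 Fz 7.9 [ 568.  -154.   150.4] 0.294
-380.1 20.87 Frad 4.8 Ftan 0.7 Fz 8.4 [ 564.6 -168.5  150.3] 0.292
-395.2 21.2 Frad 3.6 Ftan -0.3 Fz 8.0 [ 557.6 -181.3  150.3] 0.29
-410.4 21.53 Frad 2.3 Ftan -1.2 Fz 9.0 [ 547.5 -191.8  150.2] 0.288
-425.6 21.87 Frad 1.3 Ftan -2.3 Fz 8.4 [ 535.1 -199.3  150.2] 0.294
-440.7 22.2 Frad 1.7 Ftan -2.1 Fz 9.6 [ 521.2 -203.3  150.1] 0.289
-455.9 22.53 Frad 0.2 Ftan -2.0 Fz 7.8 [ 506.8 -203.6  150.1] 0.291
-471.0 22.87 Frad -0.4 Ftan -3.0 Fz 8.0 [ 492.8 -200.2  150. ] 0.289
-486.2 23.2 Frad -1.1 Ftan -3.0 Fz 7.1 [ 480.1 -193.3  149.8] 0.293
-501.4 23.53 Frad -2.3 Ftan -3.1 Fz 6.6 [ 469.5 -183.4  149.7] 0.293
-516.5 23.87 Frad -1.7 Ftan -2.9 Fz 6.3 [ 461.9 -171.   149.5] 0.291
-531.7 24.2 Frad -2.1 Ftan -2.9 Fz 4.9 [ 457.7 -156.9  149.3] 0.293
-546.8 24.53 Frad -1.5 Ftan -1.5 Fz 6.1 [ 457.4 -142.4  149.1] 0.294
-562.0 24.87 Frad -2.5 Ftan -0.8 Fz 6.5 [ 460.8 -128.4  149.1] 0.29
```

View pics/t6.png

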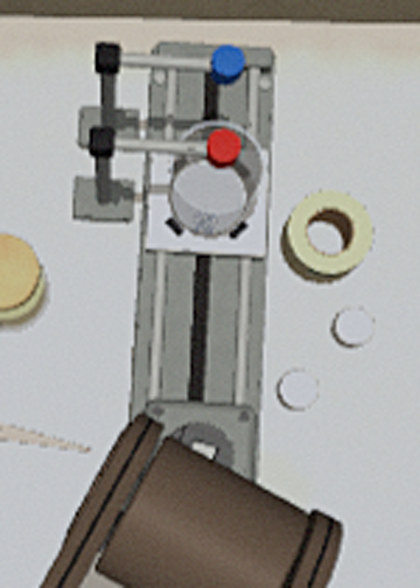

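View pics/s6.png

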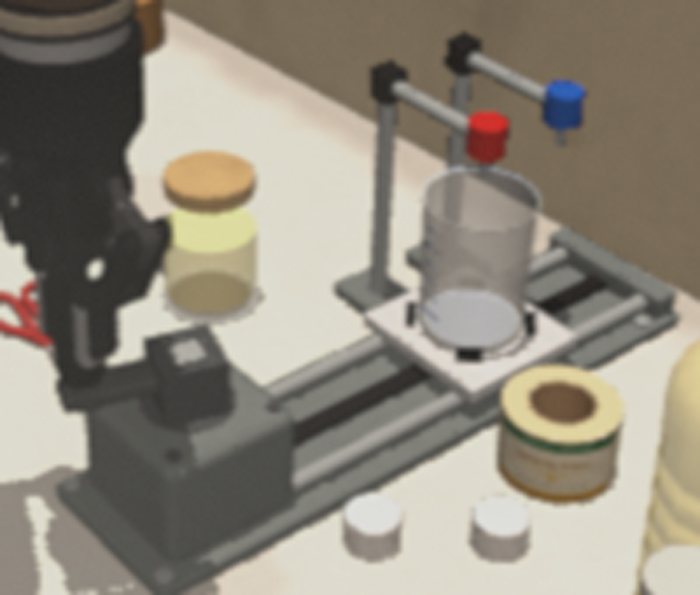

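```bash
python3 - <<'E'
from h import *
d=get_image("top"); s=get_image("scene")
T=lambda p,z: ray(d,p[0]/2.8+270,p[1]/2.8+100,z).round(4)
Q=lambda p,z: ray(s,p[0]/3.5+250,p[1]/3.5+150,z).round(4)
print("top rim",T((217,168),.122),"floor disc",T((208,198),.035),"lugs",T((175,228),.034),T((240,231),.034),"was",T((167,348),.034),T((233,352),.034))
print("red top",T((224,148),.172))
print("scene rim",Q((480.5,201),.122),"floor",Q((471,320),.035),"plate corners", [Q(p,.032) for p in ((364,319),(580,330),(474,392))], "tip",Q((485,165),.134),"redtop",Q((488,122),.172))
E
```

```text
top rim [ 0.7186 -0.1589  0.122 ] floor disc [ 0.7192 -0.1594  0.035 ] lugs [ 0.6943 -0.1334  0.034 ] [ 0.6929 -0.1852  0.034 ] was [ 0.5979 -0.1282  0.034 ] [ 0.5958 -0.1798  0.034 ]
red top [ 0.7182 -0.1592  0.172 ]
scene rim [ 0.7159 -0.1612  0.122 ] floor [ 0.7195 -0.1586  0.035 ] plate corners [array([ 0.6737, -0.1137,  0.032 ]), array([ 0.7656, -0.2047,  0.032 ]), array([ 0.6736, -0.2052,  0.032 ])] tip [ 0.7319 -0.1484  0.134 ] redtop [ 0.7187 -0.1594  0.172 ]
```

The beaker measures (0.719,-0.159) against a red nozzle at (0.7185,-0.159), so it is centred to a couple of millimetres. Releasing the knob.

```bash
python3 - <<'E'
from h import *
jaws.set_gripper(0.8)
s=readout.sense();print(s["t"],s["force"],s["finger_gap"],s["tool_pos"])
p=s["tool_pos"]
robot.servo_line([p[0],p[1],.19],v=.05)
robot.servo_line([p[0],p[1],.36],v=.15)
s=readout.sense();print(s["t"],s["force"],s["tool_pos"])
for n,b in (("top",(100,310,270,420)),("scene",(150,320,250,450))):
  w=get_image(n);cv2.imwrite(f"pics/{n}7.png",cv2.resize(w["frame"][b[0]:b[1],b[2]:b[3]],None,fx=2.8 if n=="top" else 3.5,fy=2.8 if n=="top" else 3.5,interpolation=cv2.INTER_CUBIC)[:,:,::-1])
E
```

```text
25.5583 [ 0.32183798 -0.19209276 -0.28526156] 0.8002153237033246 [ 0.46052775 -0.12811474  0.14843584]
27.8083 [-0.2003428   0.51978839  0.53045088] [ 0.46012932 -0.12791949  0.35862434]
```

View pics/top7.png

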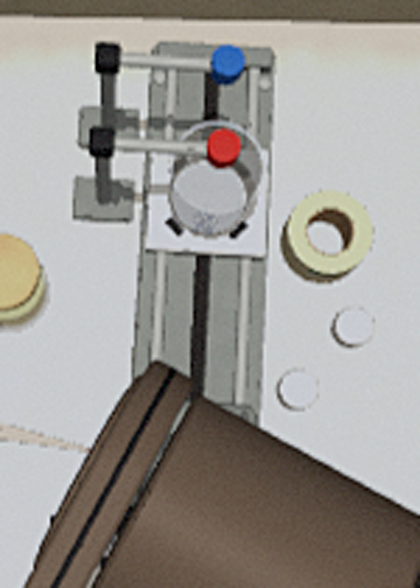

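View pics/scene7.png

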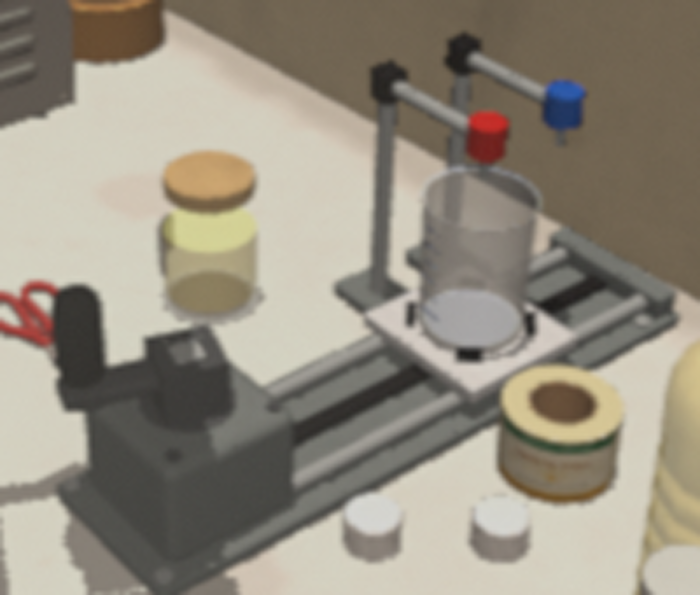

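The crank hub looks slightly higher, with the square now recessed, so I'll check how well it is seated from depth.

```bash
python3 - <<'E'
from h import *
# move clear to the right for top view
robot.servo_line([.46,-.13,.56],v=.25)
s=readout.sense()
robot.move_j(np.array(s["joint_pos"])+np.array([-.5,0,0,0,0,0]))
s=readout.sense();print(s["t"],s["tool_pos"])
for n in ("scene","top"):
  d=get_image(n); P=pts(d,np.ones((400,640),bool))
  k=P[(np.hypot(P[:,0]-.4605,P[:,1]+.128)<.011)&(P[:,2]>.115)]
  print(n,"knob top z",np.percentile(k[:,2],[50,90,99,100]).round(4) if len(k) else None, len(k))
  h=P[(np.hypot(P[:,0]-.512,P[:,1]+.149)<.018)&(P[:,2]>.08)]
  print("hub z",np.percentile(h[:,2],[5,25,50,75,95]).round(4))
  a=P[(np.hypot(P[:,0]-.486,P[:,1]+.1385)<.008)&(P[:,2]>.06)]
  print("arm z",np.percentile(a[:,2],[5,50,95]).round(4))
  b=(100,310,270,420) if n=="top" else (200,320,250,400)
  cv2.imwrite(f"pics/{n}8.png",cv2.resize(d["frame"][b[0]:b[1],b[2]:b[3]],None,fx=2.8 if n=="top" else 5,fy=2.8 if n=="top" else 5,interpolation=cv2.INTER_CUBIC)[:,:,::-1])
E
```

```text
29.8 [ 0.34172876 -0.33409111  0.55763837]
scene knob top z [0.1539 0.1555 0.1563 0.1563] 99
hub z [0.0846 0.1022 0.1064 0.1073 0.1082]
arm z [0.0725 0.0756 0.1018]
top knob top z [0.1543 0.1564 0.1577 0.1586] 119
hub z [0.1036 0.1056 0.1067 0.1076 0.1088]
arm z [0.0974 0.1003 0.1025]
```

View pics/scene8.png

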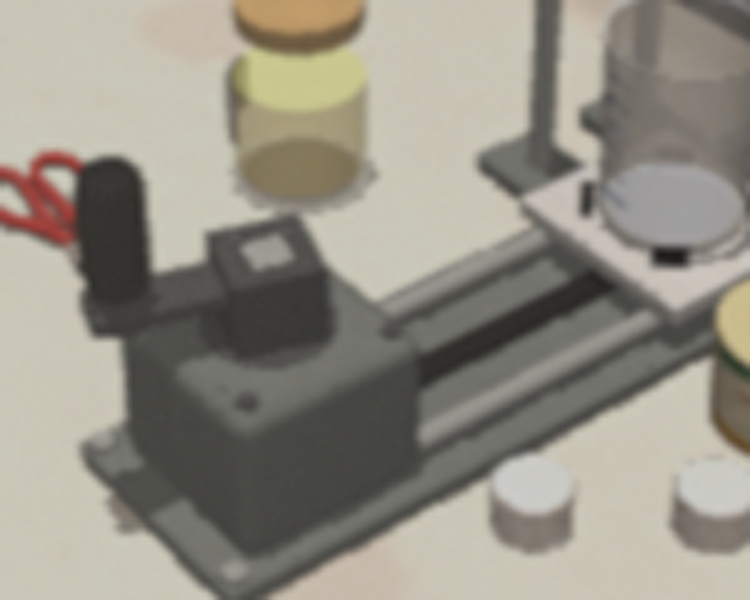

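View pics/top8.png

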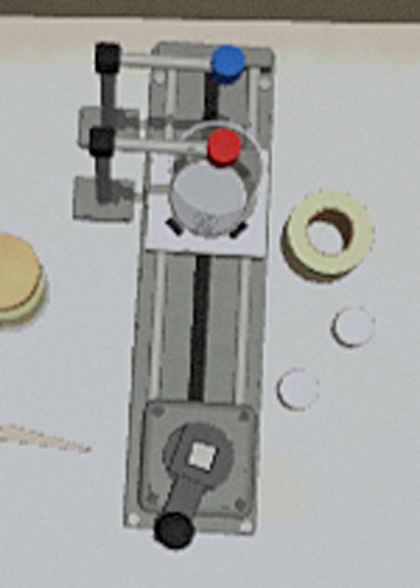

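```bash
python3 - <<'E'
from h import *
Ps=[]
for i in range(4):
  d=get_image("top"); Ps.append(pts(d,np.ones((400,640),bool)))
P=np.vstack(Ps); S=np.array([.512,-.149]); 
T=lambda p,z: ray(d,p[0]/2.8+270,p[1]/2.8+100,z)
k=T((174.5,530),.159); e=k[:2]-S; print("knob top",k,np.linalg.norm(e)); e/=np.linalg.norm(e); l=np.array([-e[1],e[0]])
r=(P[:,:2]-S)@e; w=(P[:,:2]-S)@l
for a in np.arange(-.024,.068,.004):
  m=(abs(w)<.006)&(r>=a)&(r<a+.004)&(P[:,2]>.05)
  print(round(a,3),m.sum(),np.percentile(P[m,2],[10,50,90]).round(4) if m.any() else "")
# gearbox top reference, rail plate reference for bias
m=(abs(w)>.024)&(abs(w)<.03)&(abs(r)<.015)
print("gearbox top",np.median(P[m,2]))
m=(r>-.015)&(r<.015)&(abs(w)<.015)
A=np.c_[np.ones(m.sum()),r[m],w[m]]; 
from scipy.optimize import least_squares
f=least_squares(lambda x:A@x-P[m,2],[.107,0,0],loss="soft_l1",f_scale=.001).x; print("hub plane",f)
E
```

```text
knob top [ 0.46082787 -0.12889317  0.159     ] 0.05498064841482116
-0.024 35 [0.0726 0.0743 0.0767]
-0.02 24 [0.1059 0.108  0.1095]
-0.016 45 [0.1056 0.1074 0.1088]
-0.012 50 [0.1027 0.1066 0.1088]
-0.008 51 [0.1049 0.1066 0.108 ]
-0.004 48 [0.1048 0.1065 0.1084]
0.0 52 [0.1051 0.1068 0.1087]
0.004 55 [0.0947 0.1063 0.1082]
0.008 45 [0.1053 0.107  0.1082]
0.012 50 [0.105  0.1064 0.1083]
0.016 55 [0.0982 0.1019 0.1089]
0.02 47 [0.0986 0.1003 0.1026]
0.024 48 [0.099  0.1004 0.1026]
0.028 52 [0.0984 0.1007 0.1028]
0.032 48 [0.0986 0.1002 0.102 ]
0.036 52 [0.0985 0.1003 0.1021]
0.04 44 [0.0989 0.1006 0.1462]
0.044 61 [0.1475 0.1528 0.1558]
0.048 56 [0.153  0.1546 0.1565]
0.052 59 [0.1536 0.1548 0.1573]
0.056 56 [0.1532 0.155  0.157 ]
0.06 60 [0.1526 0.154  0.1556]
0.064 56 [0.0996 0.1527 0.1548]
gearbox top 0.07377607602249218
hub plane [ 0.10667377 -0.0147066   0.00588809]
```

```bash
python3 - <<'E'
from h import *
s=readout.sense();print(s["t"],s["force"],np.abs(s["dq"]).max())
finish_job()
E
```

```text
30.1 [-0.95058138 -0.82473967  0.17852826] 0.006671831361345814
the job is handed in; nothing more can be done
```

I gripped the black knob from above and wound it about 2.05 turns clockwise. The beaker now stands under the red-collared nozzle. I then let go, lifted clear and handed the job in at about 30 s of the 67 s allowed. No verdict is reported back.

- **Beaker position:** before I released the knob, it measured about (0.719, -0.159) from both cameras, against about (0.7185, -0.159) for the red collar. The offset is about 1–3 mm, well inside the 14 mm limit. After release, the beaker looked unmoved and upright.
- **Crank seating:** the hub top is level with the shaft end at z = 0.107 and tilted about 0.015 rad.
- **Forces:** forces at the tool stayed at about 13 N or less while turning. After the arm moved away, the force reading was about 1 N.

**Checks that disagreed:**
- **Knob and crank arm height:** depth showed both about 5–6 mm lower than the stated heights. The arm read level and its spacing to the knob was right, so I took this as depth bias and not a tilt.
- **Nozzle tip:** one blurry reading of it in the scene camera was about 15 mm off. The beaker rim hid the tip at that moment, so I relied on the collar instead.

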